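# Open the double-latched UV curing box

## Robot

A 6-joint arm with a two-finger parallel gripper is mounted at the origin on the work surface. World frame = base frame: x ahead of the robot, y to its left, z up, the work surface at z = 0. Lengths are in m, angles in rad, forces in N, time in s.
With the tool pointing down it reaches from about 0.35 to 1 m from the base axis. Payload 7.1 kg.
Tool frame: the origin (TCP) lies midway between the tips of the shut fingers; the grasp point (between the pads) lies 19 mm behind it; x points along the fingers, y is the direction in which the jaws open and shut, and the axes are right-handed (so a half turn about x gives the same grasp; the last joint's range is limited). The gripper opens to 85 mm and grips with 20 to 120 N. Pads are 22 mm wide; open, the fingers measure 114 mm over their backs; the gripper's body (76 mm by 85 mm) begins 54 mm behind the grasp point. The pads swing forward as they close: fully open they stand 13 mm farther back than shut.
Start: joints at [1.318, 0.423, 1.63, -0, 1.089, -0.019], TCP at [0.145, 0.608, 0.231] pointing down, gripper open.
Joint ranges: [-3, 3], [-0.9, 2.11], [0.09, 2.58], [-1.31, 4.45], [0.11, 2.69], [-2.54, 2.54]. Speed limits (rad/s): [2.39, 2.39, 3.01, 3.14, 3.14, 3.14].

## Interface

Orientations are given as a rotation vector (axis times angle).
In Python, from rig import arm gives the robot as it stands.
- The arm moves only by the tool drive_tool, never from a script. Its argument "targets" is a list of rows, each a list of 4 numbers: the shift along the tool's x, y, z in mm, then the turn about the tool's x in degrees. In form: [[tx, ty, tz, twist], ...]. A call has 1 to 12 rows; each row shifts and turns the commanded pose from where the row before left it, along the tool's axes as they then stand; what a row does not reach is not made up. A row lasts 1/8 s, in which the tool goes at most 62.5 mm and 10.7 degrees, less where a joint would pass 70% of its speed; a pose out of reach is approached as far as the arm can. A call with a gripper value outside its range is refused whole. "gripper" is the finger opening in mm, from 0 to 85.4, set as the call begins (left out, the last holds). The fingers move at their own pace and stop on an object; "grip_force" is the grip in N (left out, the last holds). Time passes only in rows, so rows that do not move let the fingers close. It gives the time, the measured TCP pose, the force and the opening at its end, in the units of the state.
- arm.observe(): the state, without advancing time (a new reading comes with each control period).
- arm.grab_frame(name): name is "side" or "top" or "wrist"; returns a dict with "color" (420x560x3 uint8, red, green, blue), "K" (3x3 intrinsics, pixels), "view" (4x4, takes a point from world to camera coordinates). Camera axes: x right, y down, z forward; pixel columns grow to the right and rows downward; lengths in m; the calibration is good to about 2 mm. A picture is of the moment at which its call begins. There is no depth.
- arm.job_done(): hands the job in, once; it reports no verdict.
Trained networks look in the newest picture that a camera, given by its name, has taken for a name from the list of things; names that differ only in an ending like _2 or _b are one class to them, and where a whole thing is asked for, a point or a joint stands for the part that bears it (a point fixed in the world has none). Each returns a list of dicts, best first, with "p" (0 to 1); they miss things now and then, are a little off and sometimes report something else, mostly with a low value. They report only what shows in the picture. A call takes as long as a camera call.
- arm.search_frame(camera, target): "box" ([left, top, width, height] in pixels, round what is visible of it).
- arm.cut_out(camera, target): "pixels" (420x560 bool, what is visible of it) and "box" ([left, top, width, height] in pixels, round what is visible of it).
The state is a dict: "clock": time; "joint_pos": joint angles; "dq": joint speeds; "joint_torque": joint torques, N m; "position": TCP position; "orientation": TCP orientation; "force": force on the tool from outside, world axes, zero at the start; "moment": the same for the moment, N m; "gripper_width": finger opening in m.
Only numpy, scipy, OpenCV 4.12 (cv2) and the standard library are available. Lean on these libraries where they do the work, as an engineer would, in place of code of your own. Each camera call takes 0.05 s, during which the arm holds its last target.

## Task

Open the UV curing box so that the cured splint inside can be taken out: press the large red button fully in, raise the lid by its bar until the safety catch stops it, feel along the slot under the raised front lip for the hidden orange catch, push it to the left (towards the button side) until the lid is free, and then swing the lid open past 60 degrees and leave it standing there. The catch is light, so do not ram it or the front panel hard, and do not disturb the splint or the things lying on the bench.

Things in the scene. Friction and masses are not known exactly. Their poses are not given: they have to be found in the camera images.
- cure_box: White UV curing box fixed to the bench, 200 mm (x) by 240 (y) by 100 high without lid, open inside. Origin: centre of its underside at bench level; x from its front (towards the robot) to its hinge side, y to its left, z up. At its left a grey control pod (y 120 to 190 mm, x -80 to 80, 84 high) carries the red button. The lid's hood overhangs the front by 25 mm.
- button (a joint): Travel of the large round red push button, m: 0 out, 0.010 fully in. It releases the primary latch (free from about 0.007). Needs about 4 N, stops hard at the end, and stays in by itself once pressed.
- button_top (a point): Centre of the red button's flat top face (50 mm across), 105 mm above the bench when out; pressed straight down.
- lid (a joint): Opening angle of the lid, rad: 0 shut, at most 1.75. It turns about the box's y axis through lid_hinge; the front swings up and back. The stiff hinge holds it at any angle; lifting takes 5 to 9 N at the bar. With the button in it rises to about 0.34, where the safety catch stops it dead; let go, it stays there. Pulling hard does not free it.
- lid_hinge (a point): Point on the lid's hinge axis, mid-width, 100 mm above the bench, at the box's back edge.
- lid_bar (a point): Middle of the round steel bar handle on the lid (12 mm thick, 90 mm long along the box's y, on two end posts): 200 mm from the hinge towards the front and, when shut, 48 mm above the hinge; the lid's upper face is 38 mm below it. Its axes turn with the lid. The round bar can turn between the fingers.
- lid_edge (a point): Middle of the lower edge of the lid's front skirt: 225 mm from the hinge towards the front, 30 mm below it when shut. The skirt (244 mm wide, 5 thick) hides the catch while shut; at 0.34 rad it is some 75 mm higher, and the catch can be reached from in front beneath it with shut fingers tilted 25 to 40 degrees, pointing forward and down.
- front_panel: Grey fixed panel on the front of the box, 236 mm wide, 92 mm high; the origin is in the middle of its back face, 54 mm above the bench; axes as the box. The orange safety catch moves in its slot.
- slot_mid (a point): Middle of the black slot on the panel's front face, 86 mm above the bench, axes as the box. The catch, an orange tab 10 mm wide, 76 to 96 mm above the bench, stands out 14 mm towards the front. Its place is unknown: its middle is 35 mm right (-y) to 45 mm left (+y) of here. Sweep a fingertip leftwards, from 85 mm right of here, until it is felt.
- catch (a joint): Travel of the orange safety catch along the box's +y (left) from where it waits, m: 0 latched, 0.022 its hard stop. It resists with a steady 4 N or so, frees the lid from about 0.010 and stays where it is pushed. The finger must not press on the catch or front panel with more than 30 N.
- splint: White resin jaw splint (horseshoe, about 60 by 65 mm, 16 mm high) lying loose on the floor of the box under the amber window; to be left where it is. Origin under its middle.
- tweezers: Orange plastic tweezers, 130 mm long, 9 mm high, on the bench; bystander. Origin under the middle, x along its length.
- dish: Stainless petri dish, 90 mm across, 16 mm high; bystander. Origin under its centre.
- spacer: Black nylon knee spacer, 50 by 62 mm, 14 mm high; bystander. Origin under its centre.

How it is judged:
On the way, in this order (a step that is already met when the one before it is completed fails the run):
1. the red button is pressed in (value of joint button above 0.0075 m), for 0.1 s.
2. the lid is raised a little while the safety catch still holds it (value of joint lid between 0.15 and 0.42 rad and value of joint catch below 0.005 m), for 0.2 s.
3. the hidden catch is pushed left far enough to free the raised lid (value of joint catch above 0.009 m and value of joint lid above 0.12 rad), for 0.1 s.
At the end, for the whole second after the job is handed in: The lid stands open by itself at 1.03 rad (59 degrees) or more, at rest, and the splint lies in the box within 20 mm of where it started (value of joint lid above 1.03 rad and velocity of joint lid between -0.05 and 0.05 rad/s and distance of splint from where it was at the start of the episode below 0.02 m); the robot touches nothing.
It fails at once if a finger pressed the catch or the front panel with more than 30 N (contact force between front_panel and the fingers above 30 N).
It fails at once if the splint or a bystander was shifted by more than 25 mm (distance of any of splint, tweezers, dish, spacer from where it was at the start of the episode above 0.025 m).
It also fails if it takes over 72 s, if anything falls off the work surface, if the arm or the gripper's body presses on something with over 40 N, if the wrist force passes 120 N, or if a joint passes its speed limit or range.

## Working session

There is one attempt and no reset: what is moved stays moved. The work goes in short steps, Python scripts to look and compute and a tool call to move; the robot and the scene stay as the last step left them, time stands still between calls to the robot, and variables do not carry over. Pictures are saved under pics/ and viewed, and the job is handed in when it is done.

Besides the shell and the picture viewer there is one more tool, called after "Request:" as name(argument=value, ...), one argument or row to a line, values as JSON. drive_tool: Moves the arm, as the interface text tells. Its arguments: {"type":"object","properties":{"targets":{"type":"array"},"gripper":{"type":"number"},"grip_force":{"type":"number"}},"required":["targets"]}

```bash
mkdir -p pics; ls; python3 - <<'E'
from rig import arm
import cv2,numpy as np
s=arm.observe()
for k in s: print(k,np.round(s[k],4))
for n in ["side","top"]:
    f=arm.grab_frame(n); cv2.imwrite(f"pics/{n}0.png",f["color"][:,:,::-1]); print(n,f["K"].round(1).tolist(),f["view"].round(4).tolist())
    for t in ["cure_box","button_top","lid_bar","front_panel","lid_edge","tweezers","dish","spacer","splint"]:
        r=arm.search_frame(n,t); print(t,[(np.round(d["box"],0).tolist(),round(d["p"],2)) for d in r[:2]])
E
```

```text
pics
clock 0.0
joint_pos [ 1.3181  0.4239  1.6307  0.      1.0886 -0.019 ]
dq [ 0.0011 -0.002  -0.0022 -0.0003  0.0014  0.0007]
joint_torque [ 1.80000e-03 -5.57374e+01 -2.81752e+01  2.00000e-04  7.20000e-03
 -1.00000e-04]
position [0.1446 0.6075 0.2305]
orientation [ 0.1823  1.5632 -0.1847]
force [ 0.5161  0.9862 -0.1052]
moment [-0.0368 -0.0476  0.0141]
gripper_width 0.0852
side [[404.4, 0.0, 280.2], [0.0, 404.4, 205.7], [0.0, 0.0, 1.0]] [[0.8767, -0.481, 0.0051, -0.5076], [-0.3776, -0.6947, -0.6122, 0.2754], [0.298, 0.5348, -0.7907, 0.7974], [0.0, 0.0, 0.0, 1.0]]
cure_box [([196.0, 134.0, 131.0, 130.0], 0.58)]
button_top [([219.0, 139.0, 17.0, 15.0], 0.63)]
lid_bar [([194.0, 137.0, 134.0, 114.0], 0.81)]
front_panel [([194.0, 137.0, 134.0, 116.0], 0.58), ([237.0, 243.0, 9.0, 13.0], 0.5)]
lid_edge [([193.0, 136.0, 139.0, 118.0], 0.79), ([238.0, 243.0, 7.0, 11.0], 0.34)]
tweezers [([242.0, 286.0, 37.0, 47.0], 0.84)]
dish [([310.0, 272.0, 42.0, 40.0], 0.85)]
spacer [([228.0, 125.0, 24.0, 13.0], 0.71), ([194.0, 137.0, 134.0, 114.0], 0.64)]
splint []
top [[393.8, 0.0, 279.3], [0.0, 393.8, 214.3], [0.0, 0.0, 1.0]] [[-0.0454, -0.999, 0.0005, 0.0369], [-0.9683, 0.0439, -0.246, 0.5995], [0.2458, -0.0117, -0.9693, 0.721], [0.0, 0.0, 0.0, 1.0]]
cure_box [([152.0, 174.0, 164.0, 122.0], 0.7)]
button_top [([155.0, 228.0, 31.0, 24.0], 0.94)]
lid_bar [([181.0, 177.0, 134.0, 118.0], 0.67)]
front_panel [([353.0, 200.0, 42.0, 41.0], 0.51)]
lid_edge [([182.0, 176.0, 135.0, 118.0], 0.95)]
tweezers [([333.0, 281.0, 62.0, 18.0], 0.84), ([181.0, 175.0, 137.0, 123.0], 0.62)]
dish [([354.0, 201.0, 41.0, 41.0], 0.7)]
spacer [([116.0, 200.0, 28.0, 33.0], 0.94), ([154.0, 173.0, 165.0, 124.0], 0.27)]
splint [([182.0, 174.0, 134.0, 123.0], 0.68)]
```

```bash
python3 - <<'E'
import cv2
a=cv2.imread('pics/top0.png')[150:320,90:420]; cv2.imwrite('pics/t0c.png',cv2.resize(a,None,fx=2.4,fy=2.4,interpolation=2))
a=cv2.imread('pics/side0.png')[110:350,160:380]; cv2.imwrite('pics/s0c.png',cv2.resize(a,None,fx=2.5,fy=2.5,interpolation=2))
E
```

```text
(no output)
```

View pics/t0c.png

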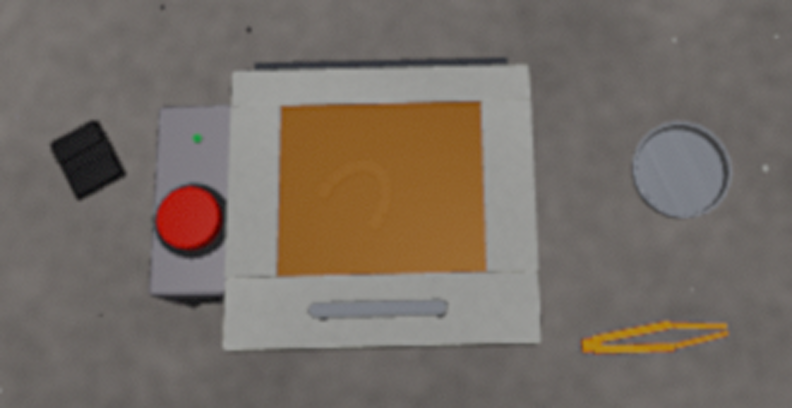

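View pics/s0c.png

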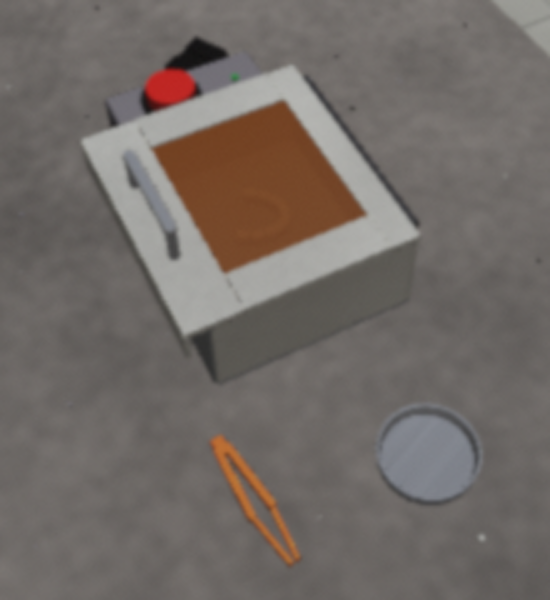

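```bash
cat > fit.py <<'E'
from rig import arm
import numpy as np
from scipy.optimize import least_squares
Kt=np.array([[393.8,0,279.3],[0,393.8,214.3],[0,0,1]]);
import json,sys
ft=arm.grab_frame("top");fs=arm.grab_frame("side")
T=[((-.1,.045,.148),(311,311)),((-.1,-.045,.148),(446,306)),((-.125,.122,.110),(223,349)),((-.125,-.122,.110),(540,343))]
S=[((-.1,.045,.148),(131,156)),((-.1,-.045,.148),(173,230)),((-.125,.122,.110),(83,141)),((-.125,-.122,.110),(186,334))]
obs=[(ft,p,np.array(u)/2.4+[90,150]) for p,u in T]+[(fs,p,np.array(u)/2.5+[160,110]) for p,u in S]
BT=np.array([189,217])/2.4+[90,150]; BS=np.array([170,88])/2.5+[160,110]
def proj(f,p):
    c=f["K"]@(f["view"][:3]@np.append(p,1)); return c[:2]/c[2]
def w(q,p):
    c,s=np.cos(q[2]),np.sin(q[2]); return np.array([q[0]+c*p[0]-s*p[1],q[1]+s*p[0]+c*p[1],p[2]])
def res(q):
    r=[proj(f,w(q,p))-u for f,p,u in obs]
    b=w(q,(q[3],q[4],.105)); r+=[proj(ft,b)-BT,proj(fs,b)-BS]
    return np.concatenate(r)
o=least_squares(res,[.5,.1,0,0,.155]); print(o.x.round(4)); print(o.fun.reshape(-1,2).round(1).tolist())
q=o.x
for n,p in dict(btn=(q[3],q[4],.105),bar=(-.1,0,.148),hinge=(.1,0,.1),slot=(-.107,0,.086)).items(): print(n,w(q,p).round(4))
from scipy.spatial.transform import Rotation as R
print(R.from_rotvec(arm.observe()["orientation"]).as_matrix().round(3))
E
python3 fit.py
```

```text
[ 0.5697  0.0681 -0.0219 -0.0215  0.1536]
[[3.1, -1.3], [-2.0, -0.4], [0.4, -0.5], [1.3, -1.2], [-0.8, -0.2], [-1.5, -1.0], [-1.7, -1.2], [-1.3, 0.2], [0.6, -0.2], [-0.7, -0.9]]
btn [0.5515 0.2221 0.105 ]
bar [0.4697 0.0703 0.148 ]
hinge [0.6696 0.0659 0.1   ]
slot [0.4627 0.0705 0.086 ]
[[ 0.     0.232  0.973]
 [-0.     0.973 -0.232]
 [-1.    -0.     0.   ]]
```

```bash
cat > plan.py <<'E'
from rig import arm
import numpy as np
from scipy.spatial.transform import Rotation as R
def rows(target,n,twist=0,ntw=None,p0=None,R0=None):
    s=arm.observe(); p=np.array(s["position"] if p0 is None else p0); M=R.from_rotvec(s["orientation"]).as_matrix() if R0 is None else R0
    ntw=ntw or n; out=[]
    for i in range(n):
        d=(np.array(target)-p)/(n-i)*1000
        t=np.round(M.T@d); tw=round(twist/ntw,1) if i<ntw else 0
        out.append([*t.tolist(),tw]); p=p+M@t/1000; M=M@R.from_euler('x',tw,degrees=True).as_matrix()
    print(out); print("end",p.round(4),M.round(3).tolist())
    return p,M
def st():
    s=arm.observe(); print("t",round(s["clock"],2),"p",np.round(s["position"],4),"F",np.round(s["force"],1),"w",round(s["gripper_width"],4),"q",np.round(s["joint_pos"],3))
    print(R.from_rotvec(s["orientation"]).as_matrix().round(3).tolist())
E
python3 -c "
from plan import *
rows([.5515,.222,.2305],12,78,8)"
```

```text
[[0.0, -23.0, 40.0, 9.8], [0.0, -16.0, 44.0, 9.8], [0.0, -9.0, 46.0, 9.8], [0.0, -1.0, 47.0, 9.8], [0.0, 7.0, 46.0, 9.8], [0.0, 15.0, 44.0, 9.8], [0.0, 23.0, 41.0, 9.8], [0.0, 29.0, 37.0, 9.8], [0.0, 35.0, 31.0, 0], [0.0, 35.0, 31.0, 0], [0.0, 35.0, 31.0, 0], [1.0, 35.0, 31.0, 0]]
end [0.5515 0.2218 0.2303] [[0.0, 1.0, -0.031], [-0.0, -0.031, -1.0], [-1.0, 0.0, 0.0]]
```

Request:
drive_tool(
  targets=[
    [0,-23,40,9.8],
    [0,-16,44,9.8],
    [0,-9,46,9.8],
    [0,-1,47,9.8],
    [0,7,46,9.8],
    [0,15,44,9.8],
    [0,23,41,9.8],
    [0,29,37,9.8],
    [0,35,31,0],
    [0,35,31,0],
    [0,35,31,0],
    [0,35,31,0],
  ],
  gripper=0,
)

```text
clock: 2.6
position: [0.5526, 0.2206, 0.2315]
orientation: [1.233, 1.194, -1.232]
force: [0.3, 0.8, 0.4]
gripper_width: -0.0001
```

```bash
python3 -c "
from plan import *
st()"
```

```text
t 2.6 p [0.5526 0.2206 0.2315] F [0.3 0.8 0.4] w -0.0001 q [0.36  0.379 1.698 0.    1.064 0.391]
[[0.0, 1.0, -0.031], [0.0, -0.031, -1.0], [-1.0, 0.0, -0.0]]
```

Request:
drive_tool(
  targets=[
    [40,0,0,0],
    [40,0,0,0],
    [30,0,0,0],
    [8,0,0,0],
    [5,0,0,0],
    [4,0,0,0],
    [4,0,0,0],
    [3,0,0,0],
  ],
)

```text
clock: 3.6
position: [0.5523, 0.2222, 0.0982]
orientation: [1.234, 1.193, -1.23]
force: [-0.6, -0.0, 4.1]
gripper_width: -0.0
```

Request:
drive_tool(
  targets=[
    [3,0,0,0],
    [1,0,0,0],
  ],
)

```text
clock: 3.85
position: [0.5525, 0.2222, 0.0949]
orientation: [1.234, 1.193, -1.23]
force: [-4.1, -2.8, 21.8]
gripper_width: 0.0003
```

```bash
python3 -c "
from plan import *
p,M=rows([.5525,.2222,.25],3)
p,M=rows([.4697,.0703,.25],5,0,None,p,M)
p,M=rows([.4697,.0703,.131],4,0,None,p,M)"
```

```text
[[-52.0, 0.0, -0.0, 0.0], [-52.0, 0.0, -0.0, 0.0], [-51.0, 0.0, -0.0, 0.0]]
end [0.5522 0.2221 0.2499] [[0.002, 1.0, -0.031], [0.001, -0.031, -1.0], [-1.0, 0.002, -0.001]]
[[-0.0, -16.0, 31.0, 0.0], [-0.0, -15.0, 31.0, 0.0], [-0.0, -16.0, 31.0, 0.0], [-0.0, -15.0, 31.0, 0.0], [-0.0, -16.0, 30.0, 0.0]]
end [0.4694 0.0706 0.2497] [[0.002, 1.0, -0.031], [0.001, -0.031, -1.0], [-1.0, 0.002, -0.001]]
[[30.0, 0.0, 0.0, 0.0], [30.0, 0.0, 0.0, 0.0], [29.0, 0.0, 0.0, 0.0], [30.0, 0.0, 0.0, 0.0]]
end [0.4696 0.0707 0.1307] [[0.002, 1.0, -0.031], [0.001, -0.031, -1.0], [-1.0, 0.002, -0.001]]
```

Request:
drive_tool(
  targets=[
    [-52,0,0,0],
    [-52,0,0,0],
    [-51,0,0,0],
    [0,-16,31,0],
    [0,-15,31,0],
    [0,-16,31,0],
    [0,-15,31,0],
    [0,-16,30,0],
    [0,0,0,0],
  ],
  gripper=50,
)

```text
clock: 4.97
position: [0.4672, 0.0689, 0.2479]
orientation: [1.233, 1.194, -1.235]
force: [0.1, 1.4, -0.5]
gripper_width: 0.0501
```

```bash
python3 -c "
from plan import *
import cv2
st()
f=arm.grab_frame('wrist');cv2.imwrite('pics/w1.png',f['color'][:,:,::-1])
f=arm.grab_frame('side');cv2.imwrite('pics/s1.png',f['color'][:,:,::-1])
"
```

```text
t 4.97 p [0.4672 0.0689 0.2479] F [ 0.1  1.4 -0.5] w 0.0501 q [ 0.121  0.176  1.941 -0.     1.027  0.155]
[[-0.002, 0.999, -0.034], [-0.0, -0.034, -0.999], [-1.0, -0.002, 0.0]]
```

View pics/w1.png

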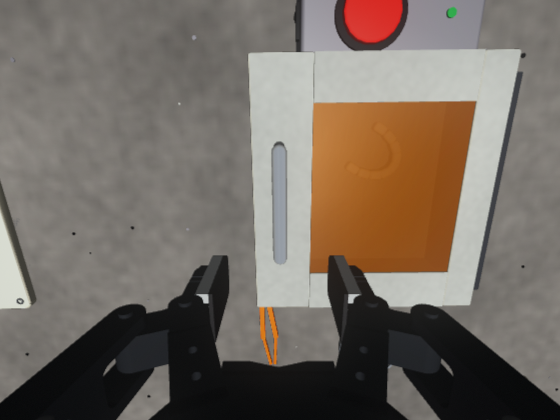

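View pics/s1.png

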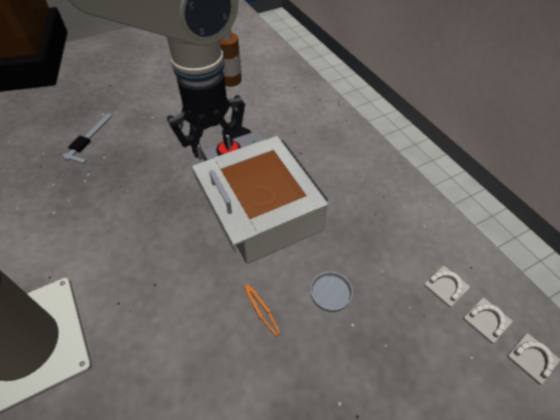

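```bash
python3 -c "
from plan import *
f=arm.grab_frame('wrist');K,V=f['K'],f['view']
Vi=np.linalg.inv(V)
for u in [(279.5,144),(279.5,263)]:
    d=Vi[:3,:3]@np.linalg.inv(K)@[*u,1]; c=Vi[:3,3]; print((c+d*(.152-c[2])/d[2]).round(4))
p,M=rows([.4697,.0703,.131],4)"
```

```text
[0.4722 0.1234 0.152 ]
[0.4691 0.0238 0.152 ]
[[29.0, 0.0, 0.0, 0.0], [29.0, 0.0, 0.0, 0.0], [30.0, 0.0, 0.0, 0.0], [29.0, 1.0, 0.0, 0.0]]
end [0.4702 0.0706 0.1313] [[0.0, 1.0, -0.031], [0.0, -0.031, -1.0], [-1.0, 0.0, -0.0]]
```

Request:
drive_tool(
  targets=[
    [29,0,0,0],
    [29,1,-1,0],
    [30,1,-1,0],
    [29,0,0,0],
  ],
)

```text
clock: 5.62
position: [0.4714, 0.0732, 0.1302]
orientation: [1.232, 1.195, -1.231]
force: [0.8, 1.4, -1.6]
gripper_width: 0.0505
```

Request:
drive_tool(
  targets=[
    [0,0,0,0],
    [0,0,0,0],
    [0,0,0,0],
    [0,0,0,0],
    [0,0,0,0],
  ],
  gripper=0,
  grip_force=40,
)

```text
clock: 6.25
position: [0.4683, 0.0728, 0.1317]
orientation: [1.23, 1.198, -1.236]
force: [-7.4, 3.8, -1.2]
gripper_width: 0.0104
```

```bash
python3 -c "
from plan import *
st()
B=np.array([.4697,.0703]);x=np.array([np.cos(-.0219),np.sin(-.0219)])
for th in [.06,.12,.18,.24,.3,.34,.38]:
    a=np.arctan2(.048,.2); r=np.hypot(.048,.2)
    print(th,'fwd',round((.2-r*np.cos(a+th))*1000,1),'up',round((r*np.sin(a+th)-.048)*1000,1))
"
```

```text
t 6.25 p [0.4683 0.0728 0.1317] F [-7.4  3.8 -1.2] w 0.0104 q [1.280e-01 3.620e-01 2.025e+00 2.000e-03 7.590e-01 1.590e-01]
[[-0.005, 0.999, -0.031], [0.0, -0.031, -1.0], [-1.0, -0.005, -0.0]]
0.06 fwd 3.2 up 11.9
0.12 fwd 7.2 up 23.6
0.18 fwd 11.8 up 35.0
0.24 fwd 17.1 up 46.2
0.3 fwd 23.1 up 57.0
0.34 fwd 27.5 up 63.9
0.38 fwd 32.1 up 70.8
```

Request:
drive_tool(
  targets=[
    [-12,3,0,0],
    [-12,4,0,0],
    [-11,5,0,0],
    [-11,5,0,0],
    [-8,4,0,0],
    [0,0,0,0],
  ],
)

```text
clock: 7.0
position: [0.4893, 0.0723, 0.1864]
orientation: [1.231, 1.198, -1.235]
force: [-10.7, 3.3, 7.0]
gripper_width: 0.0102
```

Request:
drive_tool(
  targets=[
    [-4,2,0,0],
    [-3,1,0,0],
    [0,0,0,0],
  ],
)

```text
clock: 7.38
position: [0.4929, 0.0722, 0.1929]
orientation: [1.231, 1.197, -1.234]
force: [-6.0, 4.3, -1.4]
gripper_width: 0.0103
```

Request:
drive_tool(
  targets=[
    [-3,2,0,0],
    [-3,2,0,0],
    [0,0,0,0],
  ],
)

```text
clock: 7.75
position: [0.4956, 0.0722, 0.1975]
orientation: [1.23, 1.2, -1.237]
force: [-5.7, 5.0, -12.1]
gripper_width: 0.0104
```

Request:
drive_tool(
  targets=[
    [0,0,0,0],
    [0,0,0,0],
    [-20,0,0,0],
    [-40,0,0,0],
    [-50,0,0,0],
    [-50,0,0,0],
  ],
  gripper=50,
)

```text
clock: 8.5
position: [0.4991, 0.0712, 0.3611]
orientation: [1.233, 1.193, -1.231]
force: [0.9, 0.3, -0.1]
gripper_width: 0.05
```

```bash
python3 -c "
from plan import *
import cv2
st()
f=arm.grab_frame('side');cv2.imwrite('pics/s2.png',f['color'][:,:,::-1])
"
```

```text
t 8.5 p [0.4991 0.0712 0.3611] F [ 0.9  0.3 -0.1] w 0.05 q [ 0.118  0.106  1.749 -0.     1.285  0.15 ]
[[0.002, 1.0, -0.031], [0.0, -0.031, -1.0], [-1.0, 0.002, -0.0]]
```

View pics/s2.png

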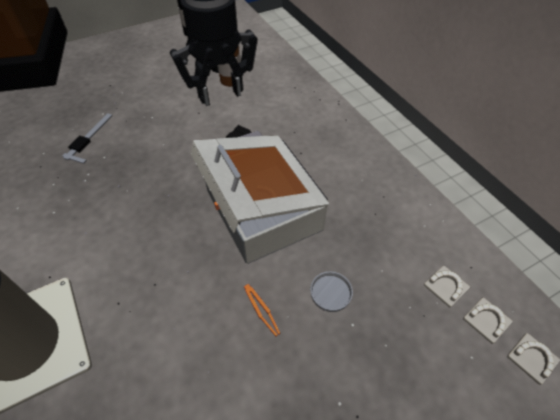

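Request:
drive_tool(
  targets=[
    [0,50,9,0],
    [0,50,9,0],
    [0,50,9,0],
    [0,50,9,0],
    [0,50,9,0],
    [0,50,9,0],
    [0,50,9,0],
    [0,50,9,0],
    [0,50,2,0],
    [0,50,0,0],
  ],
  gripper=0,
)

```text
clock: 9.8
position: [0.9828, -0.0187, 0.3582]
orientation: [1.236, 1.189, -1.228]
force: [1.6, 0.4, 0.2]
gripper_width: -0.0001
```

```bash
python3 -c "
from plan import *
import cv2
st()
a=cv2.imread('pics/s2.png')[120:270,170:340]; cv2.imwrite('pics/s2c.png',cv2.resize(a,None,fx=4,fy=4,interpolation=2))
"
```

```text
t 9.8 p [ 0.9828 -0.0187  0.3582] F [1.6 0.4 0.2] w -0.0001 q [-3.10e-02  1.08e+00  1.65e-01 -0.00e+00  1.89e+00  1.00e-03]
[[0.006, 0.999, -0.032], [-0.0, -0.032, -0.999], [-1.0, 0.006, 0.0]]
```

View pics/s2c.png

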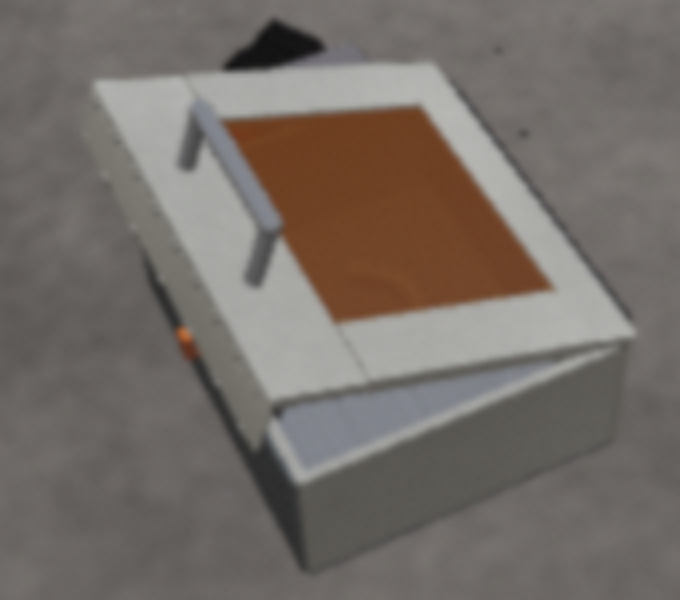

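Request:
drive_tool(
  targets=[
    [0,50,0,0],
    [0,50,0,0],
    [0,50,0,0],
    [0,50,0,0],
  ],
)

```text
clock: 10.3
position: [1.0374, -0.0215, 0.3198]
orientation: [1.287, 1.102, -1.141]
force: [-1.1, -0.2, 0.2]
gripper_width: 0.0005
```

```bash
python3 -c "
from plan import *
st()
f=arm.grab_frame('side');K,V=f['K'],f['view'];c,s=np.cos(-.0219),np.sin(-.0219)
for y in np.arange(-.05,.06,.01):
    w=np.array([.5697-c*.121-s*y,.0681-s*.121+c*y,.086,1]);u=K@(V[:3]@w);print(round(y,3),(u[:2]/u[2]).round(1))
"
```

```text
t 10.3 p [ 1.0374 -0.0215  0.3198] F [-1.1 -0.2  0.2] w 0.0005 q [-3.300e-02  1.160e+00  8.600e-02  1.000e-03  1.772e+00 -1.000e-03]
[[0.123, 0.992, -0.031], [-0.003, -0.031, -1.0], [-0.992, 0.123, -0.001]]
-0.05 [222.5 223.9]
-0.04 [220.7 220.6]
-0.03 [219.  217.3]
-0.02 [217.2 214. ]
-0.01 [215.5 210.8]
0.0 [213.8 207.6]
0.01 [212.2 204.4]
0.02 [210.5 201.3]
0.03 [208.9 198.3]
0.04 [207.3 195.2]
0.05 [205.7 192.2]
```

Request:
drive_tool(
  targets=[
    [-15,50,0,0],
    [-15,50,0,0],
    [-15,50,0,0],
    [-15,50,0,0],
  ],
)

```text
clock: 10.85
position: [1.0653, -0.0239, 0.3626]
orientation: [1.341, 1.002, -1.04]
force: [-1.0, -0.1, -0.3]
gripper_width: 0.0005
```

```bash
python3 -c "
from plan import *
st()
"
```

```text
t 10.85 p [ 1.0653 -0.0239  0.3626] F [-1.  -0.1 -0.3] w 0.0005 q [-0.035  1.124  0.087  0.003  1.674 -0.002]
[[0.254, 0.967, -0.031], [-0.005, -0.031, -1.0], [-0.967, 0.254, -0.003]]
```

Request:
drive_tool(
  targets=[
    [-10,50,0,0],
    [-5,50,0,0],
    [0,50,0,0],
    [0,50,0,0],
    [0,50,0,0],
    [5,50,0,0],
    [5,50,0,0],
    [10,50,0,0],
  ],
)

```text
clock: 11.85
position: [1.1361, -0.0285, 0.3931]
orientation: [1.429, 0.806, -0.845]
force: [0.8, 0.2, 0.1]
gripper_width: -0.0001
```

```bash
python3 -c "
from plan import *
st()
"
```

```text
t 11.85 p [ 1.1361 -0.0285  0.3931] F [0.8 0.2 0.1] w -0.0001 q [-0.038  1.123  0.087  0.007  1.419 -0.005]
[[0.491, 0.871, -0.03], [-0.011, -0.029, -1.0], [-0.871, 0.491, -0.004]]
```

Request:
drive_tool(
  targets=[
    [5,50,0,0],
    [5,50,0,0],
    [5,50,0,0],
  ],
)

```text
clock: 12.22
position: [1.1567, -0.0299, 0.4176]
orientation: [1.456, 0.733, -0.773]
force: [0.3, 0.2, -1.1]
gripper_width: 0.0001
```

```bash
python3 -c "
from plan import *
st()
"
```

```text
t 12.22 p [ 1.1567 -0.0299  0.4176] F [ 0.3  0.2 -1.1] w 0.0001 q [-0.038  1.113  0.087  0.009  1.334 -0.006]
[[0.571, 0.821, -0.03], [-0.013, -0.027, -1.0], [-0.821, 0.571, -0.005]]
```

Request:
drive_tool(
  targets=[
    [5,50,0,0],
  ],
)

```text
clock: 12.35
position: [1.1623, -0.0304, 0.4284]
orientation: [1.464, 0.709, -0.749]
force: [0.3, -0.3, 0.3]
gripper_width: -0.0001
```

```bash
cat >> plan.py <<'E'
Q=[.5697,.0681,-.0219]
def bw(b):
    c,s=np.cos(Q[2]),np.sin(Q[2]); return np.array([Q[0]+c*b[0]-s*b[1],Q[1]+s*b[0]+c*b[1],b[2]])
def wb(w):
    c,s=np.cos(Q[2]),np.sin(Q[2]); d=np.array(w[:2])-Q[:2]; return np.array([c*d[0]+s*d[1],-s*d[0]+c*d[1],w[2]])
E
python3 -c "
from plan import *
st()
rows(bw([-.25,-.065,.36]),16)
"
```

```text
t 12.35 p [ 1.1623 -0.0304  0.4284] F [ 0.3 -0.3  0.3] w -0.0001 q [-0.039  1.108  0.087  0.01   1.309 -0.007]
[[0.596, 0.802, -0.03], [-0.014, -0.027, -1.0], [-0.803, 0.596, -0.005]]
[[-28.0, -45.0, -1.0, 0.0], [-28.0, -45.0, -1.0, 0.0], [-28.0, -45.0, -1.0, 0.0], [-28.0, -45.0, -1.0, 0.0], [-28.0, -45.0, -1.0, 0.0], [-28.0, -45.0, -1.0, 0.0], [-28.0, -45.0, -1.0, 0.0], [-28.0, -45.0, -1.0, 0.0], [-28.0, -45.0, -1.0, 0.0], [-28.0, -45.0, -1.0, 0.0], [-28.0, -45.0, -1.0, 0.0], [-28.0, -45.0, -0.0, 0.0], [-28.0, -45.0, -1.0, 0.0], [-28.0, -45.0, -0.0, 0.0], [-28.0, -45.0, -1.0, 0.0], [-29.0, -44.0, -0.0, 0.0]]
end [0.3181 0.0083 0.3604] [[0.596, 0.802, -0.03], [-0.014, -0.027, -1.0], [-0.803, 0.596, -0.005]]
```

Request:
drive_tool(
  targets=[
    [-28,-45,-1,0],
    [-28,-45,-1,0],
    [-28,-45,-1,0],
    [-28,-45,-1,0],
    [-28,-45,-1,0],
    [-28,-45,-1,0],
    [-28,-45,-1,0],
    [-28,-45,-1,0],
    [-28,-45,-1,0],
    [-28,-45,-1,0],
  ],
)

```text
clock: 13.6
position: [0.6657, -0.0058, 0.3909]
orientation: [1.464, 0.709, -0.749]
force: [-0.6, -0.3, 0.3]
gripper_width: 0.0001
```

```bash
python3 -c "
from plan import *
st()
rows(bw([-.25,-.065,.30]),7)
"
```

```text
t 13.6 p [ 0.6657 -0.0058  0.3909] F [-0.6 -0.3  0.3] w 0.0001 q [-2.80e-02  1.03e-01  1.82e+00  5.00e-03  5.80e-01  1.00e-03]
[[0.596, 0.802, -0.03], [-0.014, -0.027, -1.0], [-0.803, 0.596, -0.005]]
[[-19.0, -48.0, -0.0, 0.0], [-19.0, -48.0, -1.0, 0.0], [-19.0, -47.0, -0.0, 0.0], [-19.0, -48.0, -1.0, 0.0], [-19.0, -47.0, -0.0, 0.0], [-20.0, -48.0, -1.0, 0.0], [-19.0, -47.0, -0.0, 0.0]]
end [0.3188 0.0081 0.2999] [[0.596, 0.802, -0.03], [-0.014, -0.027, -1.0], [-0.803, 0.596, -0.005]]
```

```bash
cat > kin.py <<'E'
import numpy as np
from scipy.optimize import least_squares
D=[([0.4239,1.6307,1.0886],(np.hypot(.1446,.6075),.2305)),([.379,1.698,1.064],(np.hypot(.5526,.2206),.2315)),([.176,1.941,1.027],(np.hypot(.4672,.0689),.2479)),([1.08,.165,1.89],(.983,.3582)),([1.16,.086,1.772],(1.0376,.3198)),([1.123,.087,1.419],(1.1365,.3931)),([1.108,.087,1.309],(1.1627,.4284)),([.103,1.82,.58],(.6657,.3909)),([.362,2.025,.759],(np.hypot(.4683,.0728),.1317))]
def fk(k,q):
    a,b=q[0],q[0]+q[1];p=b+q[2]
    return np.array([k[0]+k[1]*np.sin(a)+k[2]*np.sin(b)+k[3]*np.sin(p)+k[5]*np.cos(b), k[4]+k[1]*np.cos(a)+k[2]*np.cos(b)+k[3]*np.cos(p)-k[5]*np.sin(b)])
o=least_squares(lambda k:np.concatenate([fk(k,q)-t for q,t in D]),[0,.5,.45,.25,.3,0]);k=o.x
print(k.round(3),np.abs(o.fun).max())
for tilt in [20,25,30,33,36.5]:
  P=np.pi-np.radians(tilt)
  for r,z in [(.32,.3),(.42,.14),(.447,.08),(.43,.08)]:
    s=least_squares(lambda q:fk(k,[q[0],q[1],P-q[0]-q[1]])-[r,z],[.3,2.],bounds=([-.9,.09],[2.11,2.58])); q=s.x;print(tilt,r,z,q.round(3),'q5',round(P-q.sum(),3),'res',s.cost.round(5))
E
python3 kin.py
```

```text
[-0.     0.563  0.485  0.301  0.313  0.077] 0.0005337616574975224
20 0.32 0.3 [-0.368  2.327] q5 0.834 res 0.0
20 0.42 0.14 [0.187 2.349] q5 0.256 res 0.0
20 0.447 0.08 [0.381 2.325] q5 0.087 res 0.0
20 0.43 0.08 [0.367 2.359] q5 0.066 res 0.0
25 0.32 0.3 [-0.415  2.373] q5 0.747 res 0.0
25 0.42 0.14 [0.185 2.403] q5 0.118 res 0.0
25 0.447 0.08 [0.392 2.377] q5 -0.064 res 0.0
25 0.43 0.08 [0.381 2.411] q5 -0.087 res 0.0
30 0.32 0.3 [-0.458  2.421] q5 0.655 res 0.0
30 0.42 0.14 [0.195 2.456] q5 -0.032 res 0.0
30 0.447 0.08 [0.418 2.427] q5 -0.226 res 0.0
30 0.43 0.08 [0.41  2.461] q5 -0.253 res 0.0
33 0.32 0.3 [-0.483  2.45 ] q5 0.598 res 0.0
33 0.42 0.14 [0.208 2.487] q5 -0.13 res 0.0
33 0.447 0.08 [0.441 2.455] q5 -0.33 res 0.0
33 0.43 0.08 [0.436 2.49 ] q5 -0.36 res 0.0
36.5 0.32 0.3 [-0.509  2.485] q5 0.529 res 0.0
36.5 0.42 0.14 [0.232 2.522] q5 -0.25 res 0.0
36.5 0.447 0.08 [0.476 2.487] q5 -0.458 res 0.0
36.5 0.43 0.08 [0.475 2.522] q5 -0.493 res 0.0
```

```bash
cat > fk6.py <<'E'
import numpy as np
from scipy.optimize import least_squares
from scipy.spatial.transform import Rotation as R
K=[0.563,0.485,0.301,0.313,0.077]
C=R.from_matrix(np.eye(3))
LO=np.array([-3,-.9,.09,-1.31,.11,-2.54]);HI=np.array([3,2.11,2.58,4.45,2.69,2.54])
def fk(q):
    B=R.from_euler('z',q[0]); f=B*R.from_euler('y',q[1]+q[2]); t=f*R.from_euler('zyz',[0,0,0]) 
    t=f*R.from_euler('z',q[3])*R.from_euler('y',q[4])*R.from_euler('z',q[5])
    a=B*R.from_euler('y',q[1])
    p=np.array([0,0,K[3]])+a.apply([0,0,K[0]])+f.apply([K[4],0,K[1]])+t.apply([0,0,K[2]])
    return p,t*C0
C0=R.from_matrix(np.array([[0,0,1],[0,1,0],[-1,0,0]]).T) 
def cal(q,M):
    global C0
    C0=R.identity(); p,t=fk(q); C0=t.inv()*R.from_matrix(M)
def ik(p,M,q0,lim=True):
    def r(q):
        a,b=fk(q); return np.concatenate([(a-p)*5,(b.inv()*R.from_matrix(M)).as_rotvec(), 1e-4*(q-q0)])
    s=least_squares(r,np.clip(q0,LO+1e-4,HI-1e-4),bounds=(LO,HI)) ; return s.x,np.abs(r(s.x)[:6]).max()
E
python3 - <<'E'
import fk6; from fk6 import *; from plan import st,wb,bw; from rig import arm
s=arm.observe(); M=R.from_rotvec(s["orientation"]).as_matrix(); q=np.array(s["joint_pos"])
cal(q,M); print(fk6.C0.as_matrix().round(3),fk(q)[0],s["position"])
q2=[.36,.379,1.698,0,1.064,.391]; p,t=fk(q2); print(p,t.as_matrix().round(3))
q2=[-.039,1.108,.087,.01,1.309,-.007]; p,t=fk(q2); print(p,t.as_matrix().round(3))
# path: twist, side, down, then to slot
Mt=M@R.from_euler('x',90,degrees=True).as_matrix()
P=[(np.array(s["position"]),M),(np.array(s["position"]),Mt)]
W=[[.5,-.25,.39],[.40,-.25,.39],[.40,-.25,.14],[.40,-.05,.14],bw([-.16,-.065,.12]),bw([-.122,-.065,.08]),bw([-.122,.06,.08])]
from scipy.spatial.transform import Slerp
path=[]
for i in range(1,7): path.append((P[0][0],M@R.from_euler('x',15*i,degrees=True).as_matrix()))
p=P[0][0]
for w in W:
    w=np.array(w);n=max(2,int(np.linalg.norm(w-p)/.02))
    for i in range(1,n+1): path.append((p+(w-p)*i/n,Mt))
    path.append(None); p=w
for x in path:
    if x is None: print(x0[0].round(3),q.round(3),round(e,4));continue
    q,e=ik(*x,q); x0=x
    if e>.01: print('ERR',x[0].round(3),q.round(2),round(e,3))
E
```

```text
[[ 0. -1.  0.]
 [ 0. -0. -1.]
 [ 1.  0.  0.]] [ 0.66564681 -0.01765778  0.39185809] [ 0.66572118 -0.00575526  0.39092274]
[0.55716398 0.20971811 0.23254592] [[ 0.001  1.    -0.031]
 [ 0.    -0.031 -1.   ]
 [-1.     0.001 -0.   ]]
[ 1.16158955 -0.04241537  0.42887805] [[ 0.595  0.803 -0.03 ]
 [-0.014 -0.027 -1.   ]
 [-0.803  0.595 -0.005]]
[ 0.5  -0.25  0.39] [-0.654 -0.04   1.973  0.545  0.745  0.629] 0.0
[ 0.4  -0.25  0.39] [-0.84  -0.18   2.093  0.612  0.858  0.442] 0.0
[ 0.4  -0.25  0.14] [-0.84   0.318  2.347  1.557  0.45  -0.683] 0.0
[ 0.4  -0.05  0.14] [-0.205  0.222  2.554  2.75   0.287 -1.332] 0.0
[0.408 0.007 0.12 ] [ 0.047  0.309  2.557  3.259  0.365 -1.616] 0.0
[0.446 0.006 0.08 ] [ 0.037  0.479  2.49   3.222  0.467 -1.585] 0.0
[0.449 0.131 0.08 ] [ 0.464  0.485  2.42   3.853  0.442 -1.823] 0.0
```

```bash
python3 -c "
from plan import *
p,M=rows([.43,-.25,.38],9,90)
"
```

```text
[[-14.0, -21.0, 28.0, 10.0], [-14.0, -16.0, 31.0, 10.0], [-14.0, -10.0, 33.0, 10.0], [-14.0, -4.0, 35.0, 10.0], [-14.0, 2.0, 35.0, 10.0], [-15.0, 8.0, 34.0, 10.0], [-14.0, 14.0, 32.0, 10.0], [-15.0, 19.0, 30.0, 10.0], [-14.0, 23.0, 25.0, 10.0]]
end [ 0.4305 -0.2497  0.3799] [[0.596, -0.03, -0.802], [-0.014, -1.0, 0.027], [-0.803, -0.005, -0.596]]
```

Request:
drive_tool(
  targets=[
    [-14,-21,28,10],
    [-14,-16,31,10],
    [-14,-10,33,10],
    [-14,-4,35,10],
    [-14,2,35,10],
    [-15,8,34,10],
    [-14,14,32,10],
    [-15,19,30,10],
    [-14,23,25,10],
    [0,0,0,0],
  ],
)

```text
clock: 14.85
position: [0.4309, -0.2518, 0.3803]
orientation: [-2.789, 0.046, 1.404]
force: [0.8, -0.3, 0.3]
gripper_width: 0.0001
```

```bash
python3 -c "
from plan import *
st()
p,M=rows([.42,-.25,.14],10)
p,M=rows(bw([-.16,-.10,.14]),6,0,None,p,M)
"
```

```text
t 14.85 p [ 0.4309 -0.2518  0.3803] F [ 0.8 -0.3  0.3] w 0.0001 q [-0.808 -0.127  2.071  0.613  0.813  0.456]
[[0.595, -0.035, -0.803], [-0.018, -0.999, 0.03], [-0.803, -0.003, -0.595]]
[[19.0, -0.0, 15.0, 0.0], [19.0, -0.0, 15.0, 0.0], [19.0, -0.0, 15.0, 0.0], [19.0, -0.0, 15.0, 0.0], [18.0, -0.0, 15.0, 0.0], [19.0, -0.0, 15.0, 0.0], [18.0, -0.0, 15.0, 0.0], [19.0, -0.0, 16.0, 0.0], [18.0, -0.0, 15.0, 0.0], [19.0, -1.0, 16.0, 0.0]]
end [ 0.4201 -0.2497  0.1396] [[0.595, -0.035, -0.803], [-0.018, -0.999, 0.03], [-0.803, -0.003, -0.595]]
[[-2.0, -37.0, 3.0, 0.0], [-2.0, -37.0, 3.0, 0.0], [-2.0, -37.0, 3.0, 0.0], [-2.0, -37.0, 3.0, 0.0], [-2.0, -36.0, 2.0, 0.0], [-2.0, -37.0, 3.0, 0.0]]
end [ 0.4071 -0.0281  0.1398] [[0.595, -0.035, -0.803], [-0.018, -0.999, 0.03], [-0.803, -0.003, -0.595]]
```

Request:
drive_tool(
  targets=[
    [19,0,15,0],
    [19,0,15,0],
    [19,0,15,0],
    [19,0,15,0],
    [18,0,15,0],
    [19,0,15,0],
    [18,0,15,0],
    [19,0,16,0],
    [18,0,15,0],
    [19,-1,16,0],
  ],
)

```text
clock: 16.1
position: [0.4217, -0.2473, 0.1385]
orientation: [-2.792, 0.037, 1.408]
force: [0.4, -0.8, 0.3]
gripper_width: 0.0002
```

```bash
python3 -c "
from plan import *
st()
p,M=rows(bw([-.16,-.08,.13]),8)
"
```

```text
t 16.1 p [ 0.4217 -0.2473  0.1385] F [ 0.4 -0.8  0.3] w 0.0002 q [-0.82   0.332  2.32   1.544  0.438 -0.654]
[[0.594, -0.028, -0.804], [-0.015, -1.0, 0.023], [-0.804, -0.002, -0.594]]
[[-1.0, -30.0, 3.0, 0.0], [-1.0, -30.0, 3.0, 0.0], [-0.0, -30.0, 3.0, 0.0], [-1.0, -30.0, 3.0, 0.0], [-0.0, -30.0, 2.0, 0.0], [-1.0, -29.0, 3.0, 0.0], [-0.0, -30.0, 2.0, 0.0], [-1.0, -29.0, 3.0, 0.0]]
end [ 0.4076 -0.0088  0.1299] [[0.594, -0.028, -0.804], [-0.015, -1.0, 0.023], [-0.804, -0.002, -0.594]]
```

Request:
drive_tool(
  targets=[
    [-1,-30,3,0],
    [-1,-30,3,0],
    [0,-30,3,0],
    [-1,-30,3,0],
    [0,-30,2,0],
    [-1,-29,3,0],
    [0,-30,2,0],
    [-1,-29,3,0],
    [0,0,0,0],
  ],
)

```text
clock: 17.23
position: [0.4075, -0.006, 0.131]
orientation: [-2.791, 0.029, 1.409]
force: [0.2, 0.3, -0.2]
gripper_width: -0.0
```

```bash
python3 -c "
from plan import *
import cv2
st()
print(wb(arm.observe()['position']))
p,M=rows(bw([-.128,-.08,.078]),3)
for n in ['wrist','side']:
  f=arm.grab_frame(n);cv2.imwrite('pics/%s3.png'%n,f['color'][:,:,::-1])
"
```

```text
t 17.23 p [ 0.4075 -0.006   0.131 ] F [ 0.2  0.3 -0.2] w -0.0 q [-0.065  0.258  2.552  3.046  0.305 -1.51 ]
[[0.594, -0.023, -0.804], [-0.01, -1.0, 0.022], [-0.804, -0.005, -0.594]]
[-0.16057195 -0.07760976  0.13101365]
[[21.0, 1.0, 2.0, 0.0], [20.0, 1.0, 2.0, 0.0], [21.0, 1.0, 1.0, 0.0]]
end [ 0.4402 -0.0095  0.0782] [[0.594, -0.023, -0.804], [-0.01, -1.0, 0.022], [-0.804, -0.005, -0.594]]
```

View pics/wrist3.png

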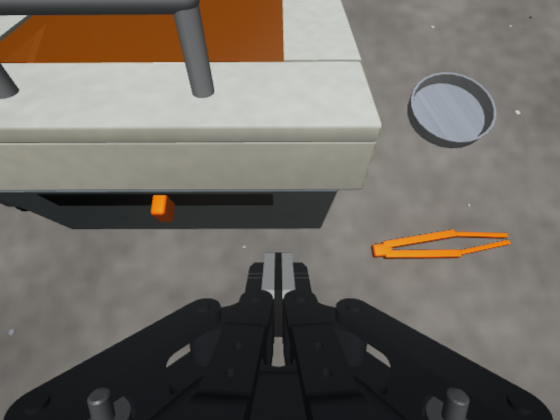

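View pics/side3.png

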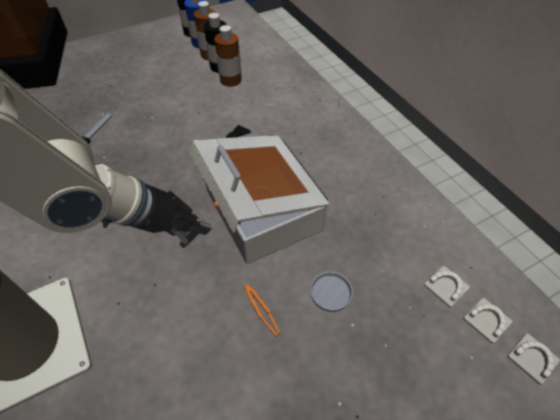

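```bash
python3 -c "
from plan import *
f=arm.grab_frame('wrist');K,V=f['K'],f['view'];Vi=np.linalg.inv(V)
n=np.array([np.cos(-.0219),np.sin(-.0219),0])
def hit(u,xb):
    d=Vi[:3,:3]@np.linalg.inv(K)@[*u,1];c=Vi[:3,3];P=bw([xb,0,0]);return wb(c+d*((P-c)@n)/(d@n))
for u in [(158,195),(158,220),(152,208),(166,208)]:
  print(u,[hit(u,x).round(4).tolist() for x in (-.121,-.115)])
print('slot ends',hit((273,200),-.106),hit((90,200),-.106),'panel corner',hit((320,228),-.106),'lip',hit((365,189),-.124))
"
```

```text
(158, 195) [[-0.121, -0.0161, 0.1364], [-0.115, -0.0098, 0.1216]]
(158, 220) [[-0.121, 0.0006, 0.0916], [-0.115, 0.0084, 0.0725]]
(152, 208) [[-0.121, -0.0048, 0.1157], [-0.115, 0.0026, 0.0989]]
(166, 208) [[-0.121, -0.0131, 0.1156], [-0.115, -0.0066, 0.0988]]
slot ends [-0.106      -0.07690371  0.08876609] [-0.106       0.04978994  0.09098544] panel corner [-0.106      -0.1187497   0.01614218] lip [-0.124      -0.12331265  0.14996765]
```

```bash
python3 -c "
from plan import *
p,M=rows(bw([-.119,-.055,.080]),5)
"
```

```text
[[13.0, -5.0, -0.0, 0.0], [13.0, -5.0, -1.0, 0.0], [13.0, -5.0, -0.0, 0.0], [13.0, -5.0, -1.0, 0.0], [14.0, -5.0, -0.0, 0.0]]
end [0.4495 0.0156 0.0794] [[0.595, -0.028, -0.804], [-0.013, -1.0, 0.025], [-0.804, -0.005, -0.595]]
```

Request:
drive_tool(
  targets=[
    [13,-5,0,0],
    [13,-5,-1,0],
    [13,-5,0,0],
    [13,-5,-1,0],
    [10,-5,0,0],
    [4,0,0,0],
    [0,0,0,0],
  ],
)

```text
clock: 18.25
position: [0.4488, 0.0151, 0.0789]
orientation: [-2.788, 0.039, 1.408]
force: [-0.6, 0.1, 0.1]
gripper_width: 0.0
```

```bash
python3 -c "
from plan import *
import cv2
st()
print(wb(arm.observe()['position']))
for n in ['wrist']:
  f=arm.grab_frame(n);cv2.imwrite('pics/%s4.png'%n,f['color'][:,:,::-1])
"
```

```text
t 18.25 p [0.4488 0.0151 0.0789] F [-0.6  0.1  0.1] w 0.0 q [ 0.027  0.48   2.482  3.21   0.456 -1.583]
[[0.594, -0.03, -0.804], [-0.014, -1.0, 0.027], [-0.805, -0.005, -0.594]]
[-0.11970651 -0.05568099  0.07885319]
```

View pics/wrist4.png

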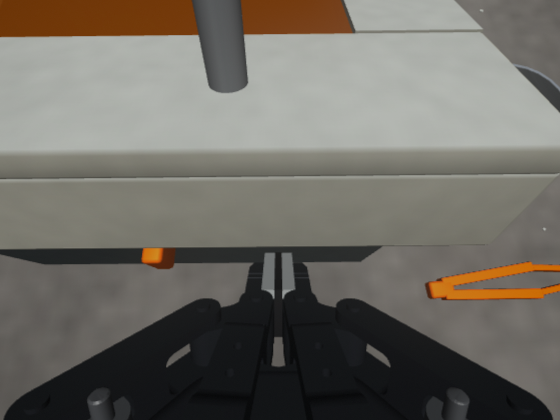

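Request:
drive_tool(
  targets=[
    [0,-4,0,0],
    [0,-4,0,0],
    [0,-4,0,0],
    [0,-4,0,0],
    [0,-4,0,0],
    [0,-3,0,0],
    [0,-3,0,0],
    [0,-3,0,0],
  ],
)

```text
clock: 19.3
position: [0.4497, 0.0445, 0.0791]
orientation: [-2.788, 0.038, 1.407]
force: [0.5, -0.4, 0.4]
gripper_width: -0.0002
```

Request:
drive_tool(
  targets=[
    [0,-3,0,0],
    [0,-3,0,0],
    [0,-3,0,0],
  ],
)

```text
clock: 19.68
position: [0.45, 0.0535, 0.0792]
orientation: [-2.788, 0.038, 1.407]
force: [0.2, 0.2, 1.1]
gripper_width: 0.0002
```

Request:
drive_tool(
  targets=[
    [0,-3,0,0],
    [0,-3,0,0],
  ],
)

```text
clock: 19.92
position: [0.4501, 0.0592, 0.0792]
orientation: [-2.788, 0.04, 1.407]
force: [0.4, -5.4, 0.6]
gripper_width: -0.0003
```

Request:
drive_tool(
  targets=[
    [0,-3,0,0],
    [0,-2,0,0],
  ],
)

```text
clock: 20.18
position: [0.4493, 0.0644, 0.0788]
orientation: [-2.787, 0.038, 1.41]
force: [-2.9, -2.9, -0.8]
gripper_width: 0.0001
```

Request:
drive_tool(
  targets=[
    [0,-3,0,0],
    [0,-3,0,0],
    [0,-2,0,0],
  ],
)

```text
clock: 20.55
position: [0.4496, 0.0721, 0.0789]
orientation: [-2.787, 0.039, 1.41]
force: [-3.8, -3.9, -0.8]
gripper_width: -0.0001
```

Request:
drive_tool(
  targets=[
    [0,-2,0,0],
    [0,-2,0,0],
    [0,0,0,0],
  ],
)

```text
clock: 20.92
position: [0.4497, 0.0762, 0.0789]
orientation: [-2.787, 0.039, 1.41]
force: [-3.6, -2.8, 0.2]
gripper_width: -0.0002
```

```bash
python3 -c "
from plan import *
import cv2
st()
for n in ['wrist']:
  f=arm.grab_frame(n);cv2.imwrite('pics/%s5.png'%n,f['color'][:,:,::-1])
"
```

```text
t 20.93 p [0.4497 0.0762 0.0789] F [-3.6 -2.8  0.2] w -0.0002 q [ 0.246  0.48   2.457  3.522  0.44  -1.69 ]
[[0.592, -0.03, -0.805], [-0.014, -1.0, 0.027], [-0.806, -0.005, -0.592]]
```

View pics/wrist5.png

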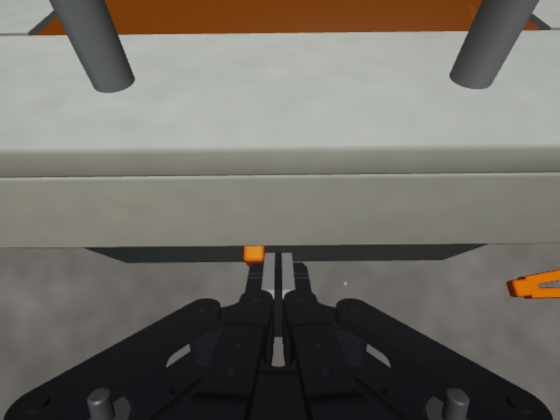

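```bash
python3 - <<'E'
import numpy as np
exec(open('kin.py').read().split('print(k.round')[0])
for tilt in [0,20,25,30,36.5]:
  P=np.pi-np.radians(tilt); t=np.radians(tilt)
  for th in [.34,.6,.9,1.2,1.3]:
    a=.2355+th; bx=.1-.2057*np.cos(a); bz=.1+.2057*np.sin(a)
    x=.5697+bx+.019*np.sin(t); z=bz-.019*np.cos(t); r=np.hypot(x,.07)
    s=least_squares(lambda q:fk(k,[q[0],q[1],P-q[0]-q[1]])-[r,z],[.3,2.],bounds=([-.9,.09],[2.11,2.58])); q=s.x;print(tilt,th,round(x,3),round(z,3),q.round(3),'q5',round(P-q.sum(),3),'res',s.cost.round(5))
E
```

```text
0 0.34 0.497 0.193 [0.297 1.929] q5 0.916 res 0.0
0 0.6 0.532 0.234 [0.291 1.824] q5 1.027 res 0.0
0 0.9 0.583 0.268 [0.328 1.683] q5 1.13 res 0.0
0 1.2 0.642 0.285 [0.402 1.533] q5 1.207 res 0.0
0 1.3 0.662 0.287 [0.432 1.483] q5 1.227 res 0.0
20 0.34 0.504 0.194 [0.188 2.137] q5 0.467 res 0.0
20 0.6 0.538 0.235 [0.17  2.036] q5 0.587 res 0.0
20 0.9 0.589 0.269 [0.2   1.903] q5 0.69 res 0.0
20 1.2 0.648 0.286 [0.27  1.765] q5 0.758 res 0.0
20 1.3 0.669 0.288 [0.299 1.72 ] q5 0.774 res 0.0
25 0.34 0.505 0.195 [0.173 2.189] q5 0.343 res 0.0
25 0.6 0.54 0.235 [0.15  2.089] q5 0.467 res 0.0
25 0.9 0.591 0.269 [0.177 1.957] q5 0.571 res 0.0
25 1.2 0.65 0.287 [0.246 1.822] q5 0.638 res 0.0
25 1.3 0.67 0.288 [0.275 1.777] q5 0.653 res 0.0
30 0.34 0.507 0.195 [0.166 2.24 ] q5 0.212 res 0.0
30 0.6 0.541 0.236 [0.136 2.141] q5 0.341 res 0.0
30 0.9 0.592 0.27 [0.159 2.011] q5 0.447 res 0.0
30 1.2 0.651 0.287 [0.226 1.878] q5 0.514 res 0.0
30 1.3 0.672 0.289 [0.255 1.834] q5 0.529 res 0.0
36.5 0.34 0.508 0.197 [0.169 2.305] q5 0.03 res 0.0
36.5 0.6 0.543 0.237 [0.128 2.207] q5 0.169 res 0.0
36.5 0.9 0.594 0.271 [0.145 2.08 ] q5 0.28 res 0.0
36.5 1.2 0.653 0.289 [0.209 1.948] q5 0.347 res 0.0
36.5 1.3 0.674 0.29 [0.237 1.905] q5 0.362 res 0.0
```

Request:
drive_tool(
  targets=[
    [0,6,0,0],
    [-15,2,0,0],
    [-25,5,0,0],
    [-22,20,0,0],
    [0,30,0,0],
    [0,30,0,0],
    [0,30,0,0],
    [0,30,0,0],
    [0,30,0,0],
    [0,30,0,0],
    [0,35,0,0],
    [0,35,0,0],
  ],
)

```text
clock: 22.48
position: [0.4059, -0.2075, 0.1283]
orientation: [-2.79, 0.038, 1.405]
force: [0.5, 0.2, -0.3]
gripper_width: 0.0002
```

```bash
python3 -c "
from plan import *
st()
p,M=rows([.43,-.25,.38],9)
p,M=rows([.42,-.01,.32],9,-90,None,p,M)
"
```

```text
t 22.48 p [ 0.4059 -0.2075  0.1283] F [ 0.5  0.2 -0.3] w 0.0002 q [-0.77   0.328  2.402  1.763  0.425 -0.842]
[[0.595, -0.029, -0.803], [-0.014, -1.0, 0.026], [-0.803, -0.004, -0.595]]
[[-21.0, 5.0, -19.0, 0.0], [-21.0, 4.0, -19.0, 0.0], [-21.0, 5.0, -19.0, 0.0], [-21.0, 4.0, -19.0, 0.0], [-21.0, 5.0, -19.0, 0.0], [-21.0, 4.0, -19.0, 0.0], [-20.0, 5.0, -19.0, 0.0], [-21.0, 4.0, -19.0, 0.0], [-20.0, 5.0, -18.0, 0.0]]
end [ 0.4299 -0.2503  0.3796] [[0.595, -0.029, -0.803], [-0.014, -1.0, 0.026], [-0.803, -0.004, -0.595]]
[[4.0, -27.0, 6.0, -10.0], [4.0, -27.0, 1.0, -10.0], [4.0, -27.0, -4.0, -10.0], [4.0, -26.0, -9.0, -10.0], [5.0, -24.0, -13.0, -10.0], [4.0, -21.0, -17.0, -10.0], [5.0, -18.0, -20.0, -10.0], [4.0, -14.0, -23.0, -10.0], [5.0, -10.0, -25.0, -10.0]]
end [ 0.4205 -0.0102  0.32  ] [[0.595, 0.803, -0.029], [-0.014, -0.026, -1.0], [-0.803, 0.595, -0.004]]
```

Request:
drive_tool(
  targets=[
    [-21,5,-19,0],
    [-21,4,-19,0],
    [-21,5,-19,0],
    [-21,4,-19,0],
    [-21,5,-19,0],
    [-21,4,-19,0],
    [-20,5,-19,0],
    [-21,4,-19,0],
    [-20,5,-18,0],
  ],
)

```text
clock: 23.6
position: [0.4295, -0.249, 0.3804]
orientation: [-2.789, 0.038, 1.408]
force: [0.7, 0.0, -0.1]
gripper_width: -0.0002
```

Request:
drive_tool(
  targets=[
    [4,-27,6,-10],
    [4,-27,1,-10],
    [4,-27,-4,-10],
    [4,-26,-9,-10],
    [5,-24,-13,-10],
    [4,-21,-17,-10],
    [5,-18,-20,-10],
    [4,-14,-23,-10],
    [5,-10,-25,-10],
  ],
)

```text
clock: 24.72
position: [0.4203, -0.008, 0.3199]
orientation: [1.458, 0.712, -0.748]
force: [0.9, -0.7, -0.2]
gripper_width: 0.0002
```

```bash
python3 -c "
from plan import *
st()
p,M=rows([.39,-.01,.14],8)
"
```

```text
t 24.73 p [ 0.4203 -0.008   0.3199] F [ 0.9 -0.7 -0.2] w 0.0002 q [-0.065 -0.276  2.326  0.055  0.456 -0.08 ]
[[0.594, 0.804, -0.026], [-0.014, -0.021, -1.0], [-0.804, 0.595, -0.001]]
[[16.0, -16.0, 0.0, 0.0], [16.0, -16.0, 0.0, 0.0], [16.0, -17.0, 0.0, 0.0], [16.0, -16.0, 1.0, 0.0], [16.0, -17.0, 0.0, 0.0], [16.0, -16.0, 1.0, 0.0], [15.0, -17.0, 0.0, 0.0], [16.0, -16.0, 1.0, 0.0]]
end [ 0.3904 -0.0101  0.1399] [[0.594, 0.804, -0.026], [-0.014, -0.021, -1.0], [-0.804, 0.595, -0.001]]
```

Request:
drive_tool(
  targets=[
    [0,0,-8,0],
    [0,0,-8,0],
    [16,-16,0,0],
    [16,-16,0,0],
    [16,-17,0,0],
    [16,-16,0,0],
    [16,-17,0,0],
  ],
)

```text
clock: 25.6
position: [0.4009, 0.0098, 0.216]
orientation: [1.458, 0.719, -0.764]
force: [0.3, -0.9, -0.1]
gripper_width: -0.0006
```

```bash
python3 -c "
from plan import *
st()
"
```

```text
t 25.6 p [0.4009 0.0098 0.216 ] F [ 0.3 -0.9 -0.1] w -0.0006 q [ 0.014 -0.069  2.483 -0.238  0.108  0.276]
[[0.583, 0.812, -0.032], [-0.017, -0.027, -0.999], [-0.812, 0.583, -0.002]]
```

Request:
drive_tool(
  targets=[
    [16,-14,0,0],
    [16,-14,0,0],
    [16,-14,0,0],
  ],
)

```text
clock: 25.98
position: [0.395, 0.0183, 0.1954]
orientation: [1.439, 0.715, -0.799]
force: [-0.3, 0.3, -0.1]
gripper_width: 0.0003
```

```bash
python3 -c "
from plan import *
st()
"
```

```text
t 25.98 p [0.395  0.0183 0.1954] F [-0.3  0.3 -0.1] w 0.0003 q [ 0.086 -0.012  2.499 -0.993  0.11   1.09 ]
[[0.564, 0.825, -0.048], [-0.043, -0.028, -0.999], [-0.825, 0.565, 0.02]]
```

Request:
drive_tool(
  targets=[
    [18,-14,0,0],
    [18,-14,0,0],
    [18,-14,0,0],
    [18,-14,0,0],
  ],
)

```text
clock: 26.48
position: [0.3893, 0.0224, 0.1635]
orientation: [1.418, 0.756, -0.851]
force: [-0.4, 0.2, -0.3]
gripper_width: 0.0002
```

```bash
python3 -c "
from plan import *
st()
"
```

```text
t 26.48 p [0.3893 0.0224 0.1635] F [-0.4  0.2 -0.3] w 0.0002 q [ 0.108  0.082  2.5   -1.312  0.109  1.433]
[[0.512, 0.857, -0.051], [-0.05, -0.029, -0.998], [-0.857, 0.514, 0.028]]
```

Request:
drive_tool(
  targets=[
    [18,-12,5,0],
    [18,-12,5,0],
    [18,-12,5,0],
    [18,-12,4,0],
  ],
)

```text
clock: 26.98
position: [0.3872, 0.0123, 0.1369]
orientation: [1.39, 0.791, -0.915]
force: [0.4, -0.1, -1.4]
gripper_width: -0.0003
```

```bash
python3 -c "
from plan import *
st()
"
```

```text
t 26.98 p [0.3872 0.0123 0.1369] F [ 0.4 -0.1 -1.4] w -0.0003 q [ 0.082  0.162  2.486 -1.311  0.109  1.418]
[[0.454, 0.889, -0.062], [-0.068, -0.035, -0.997], [-0.889, 0.457, 0.044]]
```

```bash
python3 -c "
from plan import *
p,M=rows([.39,.03,.28],5)
p,M=rows([.470,.076,.266],3,0,None,p,M)
"
```

```text
[[-25.0, 13.0, -2.0, 0.0], [-26.0, 14.0, -2.0, 0.0], [-25.0, 13.0, -3.0, 0.0], [-26.0, 14.0, -2.0, 0.0], [-25.0, 13.0, -3.0, 0.0]]
end [0.3899 0.0305 0.2798] [[0.454, 0.889, -0.062], [-0.068, -0.035, -0.997], [-0.889, 0.457, 0.044]]
[[15.0, 21.0, -17.0, 0.0], [15.0, 21.0, -17.0, 0.0], [16.0, 21.0, -17.0, 0.0]]
end [0.4699 0.076  0.2654] [[0.454, 0.889, -0.062], [-0.068, -0.035, -0.997], [-0.889, 0.457, 0.044]]
```

Request:
drive_tool(
  targets=[
    [-25,13,-2,0],
    [-26,14,-2,0],
    [-25,13,-3,0],
    [-26,14,-2,0],
    [-25,13,-3,0],
    [15,21,-17,0],
    [15,21,-17,0],
    [16,21,-17,0],
    [0,0,0,0],
  ],
  gripper=38,
)

```text
clock: 28.1
position: [0.4739, 0.0679, 0.239]
orientation: [1.383, 0.765, -0.919]
force: [0.1, 0.3, 1.0]
gripper_width: 0.0379
```

```bash
python3 -c "
from plan import *
import cv2
st()
for n in ['wrist','side']:
  f=arm.grab_frame(n);cv2.imwrite('pics/%s6.png'%n,f['color'][:,:,::-1])
f=arm.grab_frame('wrist');K,V=f['K'],f['view']
for P in [(.496,.116,.213),(.496,.0715,.213),(.494,.027,.213)]:
  u=K@(V[:3]@[*P,1]);print((u[:2]/u[2]).round())
rows([.502,.071,.2015],3)
"
```

```text
t 28.1 p [0.4739 0.0679 0.239 ] F [0.1 0.3 1. ] w 0.0379 q [ 0.242  0.045  2.223 -0.456  0.464  0.666]
[[0.463, 0.883, -0.072], [-0.089, -0.035, -0.995], [-0.882, 0.467, 0.063]]
[292. 157.]
[293. 230.]
[292. 291.]
[[16.0, 3.0, -3.0, 0.0], [15.0, 3.0, -3.0, 0.0], [16.0, 3.0, -3.0, 0.0]]
end [0.5019 0.0712 0.201 ] [[0.462, 0.884, -0.073], [-0.09, -0.036, -0.995], [-0.882, 0.467, 0.063]]
```

View pics/wrist6.png

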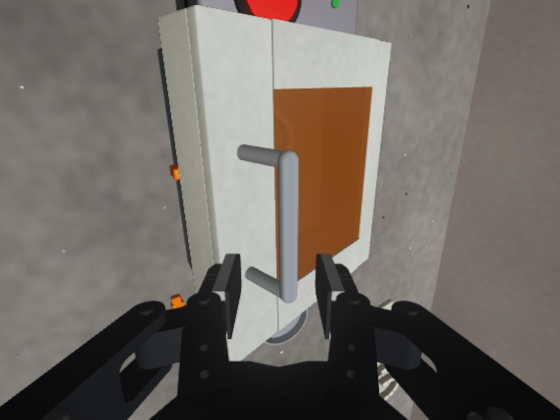

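View pics/side6.png

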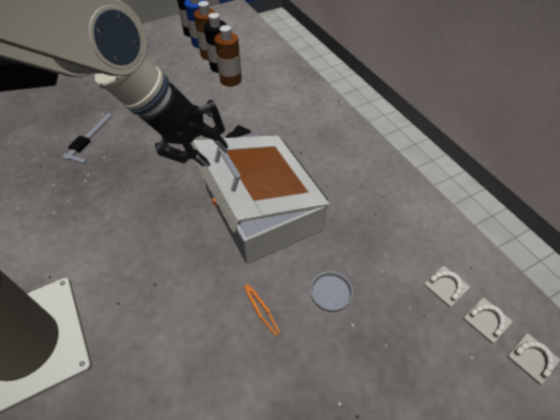

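Request:
drive_tool(
  targets=[
    [14,3,-2,0],
    [14,3,-2,0],
    [12,3,-2,0],
    [4,0,0,0],
  ],
)

```text
clock: 28.75
position: [0.5016, 0.0688, 0.2035]
orientation: [1.383, 0.765, -0.921]
force: [-0.1, -0.9, -0.4]
gripper_width: 0.0383
```

Request:
drive_tool(
  targets=[
    [0,0,0,0],
    [0,0,0,0],
    [0,0,0,0],
    [0,0,0,0],
  ],
  gripper=0,
  grip_force=40,
)

```text
clock: 29.25
position: [0.5003, 0.0687, 0.2041]
orientation: [1.383, 0.765, -0.921]
force: [-3.7, 0.6, -3.9]
gripper_width: 0.0104
```

```bash
python3 -c "
from plan import *
import cv2
st()
for n in ['wrist']:
  f=arm.grab_frame(n);cv2.imwrite('pics/%s7.png'%n,f['color'][:,:,::-1])
"
```

```text
t 29.25 p [0.5003 0.0687 0.2041] F [-3.7  0.6 -3.9] w 0.0104 q [ 0.227  0.156  2.205 -0.546  0.378  0.755]
[[0.462, 0.884, -0.073], [-0.09, -0.036, -0.995], [-0.882, 0.467, 0.063]]
```

View pics/wrist7.png

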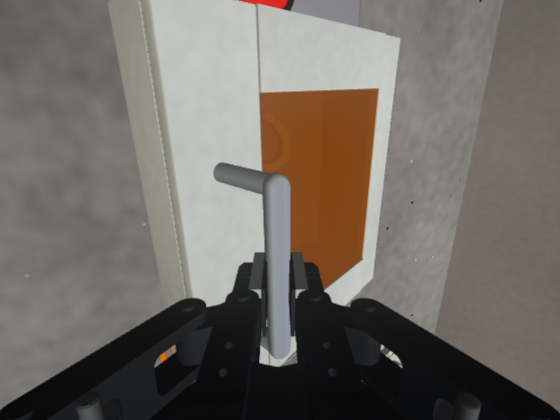

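```bash
cat > arc.py <<'E'
from plan import *
import sys
def arc(th0,th1,n):
    s=arm.observe(); M=R.from_rotvec(s["orientation"]).as_matrix(); out=[];err=np.zeros(3)
    ex=np.array([np.cos(Q[2]),np.sin(Q[2]),0])
    f=lambda t:-.2057*np.cos(.2355+t)*ex+np.array([0,0,.2057*np.sin(.2355+t)])
    ths=np.linspace(th0,th1,n+1); acc=np.zeros(3)
    for t in ths[1:]:
        d=M.T@((f(t)-f(th0))*1000-acc); r=np.round(d); acc+=M@r; out.append([*r.tolist(),0])
    print(out)
arc(*map(float,sys.argv[1:3]),int(sys.argv[3]))
E
python3 arc.py .34 .84 10
```

```text
[[-5.0, 9.0, 0.0, 0], [-4.0, 9.0, 0.0, 0], [-4.0, 10.0, 1.0, 0], [-3.0, 10.0, -0.0, 0], [-3.0, 10.0, -0.0, 0], [-3.0, 10.0, -0.0, 0], [-2.0, 10.0, -0.0, 0], [-1.0, 10.0, -0.0, 0], [-1.0, 10.0, -0.0, 0], [-0.0, 10.0, -1.0, 0]]
```

Request:
drive_tool(
  targets=[
    [-5,9,0,0],
    [-4,9,0,0],
    [-4,10,0,0],
    [0,0,0,0],
  ],
)

```text
clock: 29.8
position: [0.5193, 0.0683, 0.2295]
orientation: [1.383, 0.764, -0.922]
force: [-9.7, -3.2, 5.8]
gripper_width: 0.0103
```

Request:
drive_tool(
  targets=[
    [-3,10,0,0],
    [-3,10,0,0],
    [-3,10,0,0],
    [-2,10,0,0],
    [-1,10,0,0],
    [-1,10,0,0],
    [0,10,0,0],
  ],
)

```text
clock: 30.68
position: [0.5749, 0.0672, 0.2734]
orientation: [1.383, 0.765, -0.922]
force: [-8.9, -0.7, 1.8]
gripper_width: 0.0102
```

```bash
python3 -c "from plan import *; st()"; python3 arc.py .84 1.29 9
```

```text
t 30.68 p [0.5749 0.0672 0.2734] F [-8.9 -0.7  1.8] w 0.0102 q [ 0.187  0.147  2.003 -0.336  0.557  0.492]
[[0.462, 0.884, -0.074], [-0.09, -0.036, -0.995], [-0.882, 0.466, 0.063]]
[[0.0, 10.0, -0.0, 0], [1.0, 11.0, -0.0, 0], [1.0, 10.0, -1.0, 0], [2.0, 10.0, 0.0, 0], [2.0, 10.0, -0.0, 0], [2.0, 10.0, -1.0, 0], [4.0, 10.0, -0.0, 0], [3.0, 9.0, -1.0, 0], [4.0, 10.0, -0.0, 0]]
```

Request:
drive_tool(
  targets=[
    [0,10,0,0],
    [1,10,0,0],
    [1,10,-1,0],
    [2,10,0,0],
    [2,10,0,0],
    [2,10,-1,0],
    [4,10,0,0],
    [3,9,-1,0],
    [4,10,0,0],
    [0,0,0,0],
  ],
)

```text
clock: 31.92
position: [0.6644, 0.0656, 0.2988]
orientation: [1.384, 0.763, -0.918]
force: [2.3, -3.1, -3.5]
gripper_width: 0.0102
```

```bash
python3 -c "
from plan import *
import cv2
st()
for n in ['side']:
  f=arm.grab_frame(n);cv2.imwrite('pics/%s8.png'%n,f['color'][:,:,::-1])
"
```

```text
t 31.93 p [0.6644 0.0656 0.2988] F [ 2.3 -3.1 -3.5] w 0.0102 q [ 0.152  0.25   1.805 -0.271  0.636  0.392]
[[0.465, 0.882, -0.073], [-0.089, -0.036, -0.995], [-0.881, 0.47, 0.062]]
```

View pics/side8.png

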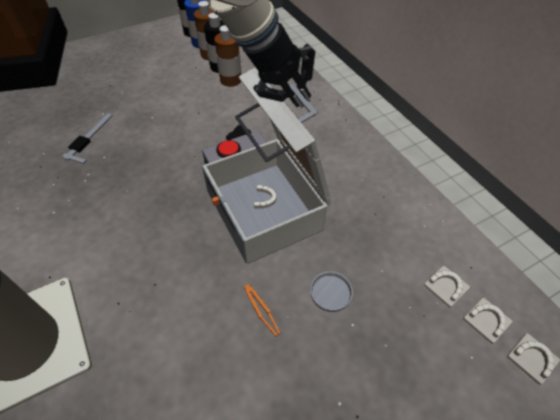

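Request:
drive_tool(
  targets=[
    [0,0,0,0],
    [0,0,0,0],
    [0,0,0,0],
  ],
  gripper=34,
)

```text
clock: 32.35
position: [0.6645, 0.0661, 0.2997]
orientation: [1.385, 0.762, -0.916]
force: [2.8, 0.3, 4.6]
gripper_width: 0.034
```

Request:
drive_tool(
  targets=[
    [-8,2,0,0],
    [-8,2,0,0],
    [-10,2,0,0],
    [-10,3,0,0],
    [-18,9,0,0],
    [-27,14,0,0],
    [-36,18,0,0],
    [0,0,0,0],
  ],
)

```text
clock: 33.35
position: [0.6547, 0.075, 0.4298]
orientation: [1.387, 0.76, -0.913]
force: [0.2, -1.4, 0.3]
gripper_width: 0.034
```

```bash
python3 -c "
from plan import *
import cv2
st()
for n in ['side','top']:
  f=arm.grab_frame(n);cv2.imwrite('pics/%s9.png'%n,f['color'][:,:,::-1])
"
```

```text
t 33.35 p [0.6547 0.075  0.4298] F [ 0.2 -1.4  0.3] w 0.034 q [ 0.172  0.116  1.667 -0.215  0.899  0.326]
[[0.47, 0.879, -0.073], [-0.088, -0.036, -0.995], [-0.878, 0.475, 0.06]]
```

View pics/side9.png

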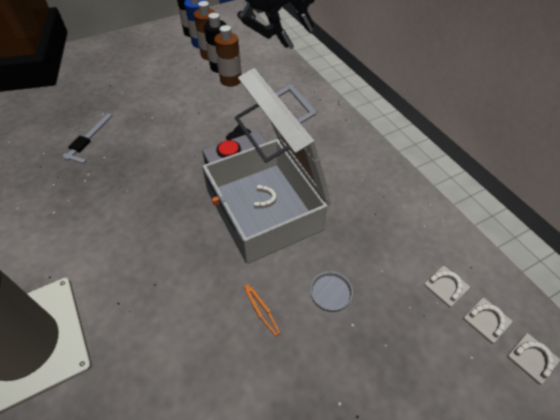

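View pics/top9.png

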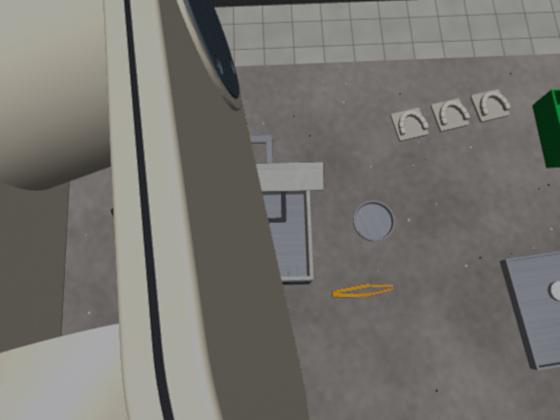

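```bash
python3 -c "
from rig import arm
print(arm.job_done())"
```

```text
the job is handed in; nothing more can be done
None
```

The box is open and the job was handed in at about 33.5 s on the robot's clock (limit 72 s); the hand-in gave no verdict.

- **Button:** pressed down to its hard stop. The tip went from 105 mm to 95 mm above the bench, with a measured force of about 22 N.
- **First lift:** I raised the lid by the bar until it came up against the safety catch, at about 0.34 rad.
- **Catch:** the moves allow no direct tilt, so I tilted the tool to about 36° by pushing the arm against its reach limit. Sweeping left, I felt the catch near the middle of the slot and pushed it about 17 mm. The measured force stayed at about 5 N or less.
- **Final opening:** I reduced the tilt to about 27°, gripped the bar again, swung the lid open, let go and drew the gripper clear above it.

**Last checks:**
- From where the bar was released I put the lid at about 1.28 rad, and the side picture taken afterwards shows it standing open on its own.
- The measured force was near zero with the gripper clear.
- The side picture shows the splint lying in the box. The tweezers and dish look unmoved. The arm hid the spacer in the final top picture, and I did not check it or the splint's exact position separately.

**One possible doubt:** while I used the joint limits to tilt the tool, three joint readings sat 0.001 to 0.004 rad outside their stated range. Joint 3 read 0.086 against 0.09, joint 4 read -1.312 against -1.31, and joint 5 read 0.108 against 0.11. Nothing was reported at the time, but a strict range check could count it.

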